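Clamp a wooden round in the gluing jig

TASK

Put the loose wooden round flat on the bed of the gluing jig, between the V-shaped stop and the screw-driven pad, and let go of it. Then turn the knurled thumbscrew clockwise until the pad has pressed the round firmly into the V: stop when the resistance clearly rises, do not crush the wood by overtightening. Take the hand away and leave the tape roll, the pot and the glue bottle as they stand.

Things in the scene. Friction and masses are not known exactly. Their poses are not given: they have to be found in the camera images.
- jig: Gluing jig fixed to the table: plywood base 75 mm (x) by 215 mm (y); its top, the bed, is 12 mm above the table. Origin at table level on the clamp axis, which runs along the jig's y; z up. A grey housing, 50 by 46 mm, centred at y = +80 mm, its top 44 mm above the table, carries the thumbscrew; the pad comes out of it towards -y.
- bed (a point): Point on the bed, on the jig's origin, 12 mm above the table. Beyond it, at y about -15 to -60 mm, stands an aluminium V-shaped stop, 44 mm wide, its mouth 38 mm, its top 36 mm above the table, open to +y. A round seated in the V has its centre at jig x = 0, y = -2 to -7 mm: the stop is set anew for each job and its place is not measured.
- screw (a joint): Thumbscrew angle, rad; grows clockwise seen from above; the pad advances 3 mm per rad. Turns freely at 0.09 N m of friction. Once the round is pressed home in the V, torque rises by 0.003 N m per newton of clamping, within about 0.3 rad: 0.08 to 0.2 N m above free is firm, 0.25 above crushes the wood. Let go, it springs back a hair and holds. Needs 1.6 to 3.9 rad in all: several grasps.
- knob_center (a point): Centre of the thumbscrew's knurled aluminium head: an upright cylinder 32 mm across, 22 mm high, its middle 65 mm above the table, its underside 10 mm above the housing. The screw axis is vertical.
- pad: Steel pressure pad: a plate 30 mm wide (jig x), 8 mm thick (jig y), from 15 to 37 mm above the table. Origin in its pressing face at its lower edge, mid-width; the face looks to -y of the jig. With the round in the bed there are 5 to 11 mm of free play in all between pad, round and stop at the start.
- round_center (a point): Centre, half-way up, of the wooden round: a log slice with bark, a flat cylinder 44 mm across, 28 mm high, about 30 g, lying flat on the table at the start, left or right of the jig.
- tape: Roll of paper tape lying flat, 80 mm across, 24 mm high; a bystander. Origin at the centre of its underside.
- pot: White plastic pot, 76 mm across, 95 mm high; a bystander. Origin at the centre of its underside.
- glue: White glue bottle with cap, 52 mm across, 120 mm high; a bystander. Origin at the centre of its underside.
Mind the look-alikes: they are no part of the job. What is shaped like the part that bears round_center but green is not meant.

How it is judged (in metres and radians):
On the way:
1. the round lies flat on the bed between stop and pad, let go of (z of round_center in the frame of jig between 0.023 and 0.029 m and x of round_center in the frame of jig between -0.012 and 0.012 m and y of round_center in the frame of jig between -0.012 and 0.008 m and angle between round_center's own z axis and vertical below 0.1 rad and contact force between the fingers and round below 0.05 N), for 0.2 s.
At the end, for the whole second after the job is handed in: The round lies flat on the bed (within 0.08 rad, its centre 23 to 29 mm above the table), centred in the V within 5 mm of the clamp axis, at rest and pressed by the pad with more than 18 N (contact force between pad and round above 18 N and z of round_center in the frame of jig between 0.023 and 0.029 m and x of round_center in the frame of jig between -0.005 and 0.005 m and y of round_center in the frame of jig between -0.012 and 0.003 m and angle between round_center's own z axis and vertical below 0.08 rad and linear speed of round below 0.01 m/s); the robot touches nothing.
It fails at once if the round is crushed: pad force above 85 N (contact force between pad and round above 85 N).
It fails at once if the tape roll is moved by more than 20 mm (distance of tape from where it was at the start of the episode above 0.02 m).
It fails at once if the pot is moved by more than 20 mm or tipped (distance of pot from where it was at the start of the episode above 0.02 m or angle between pot's own z axis and vertical above 0.3 rad).
It fails at once if the glue bottle is moved by more than 20 mm or tipped (distance of glue from where it was at the start of the episode above 0.02 m or angle between glue's own z axis and vertical above 0.3 rad).
It also fails if it takes over 72 s, if anything falls off the work surface, if the arm or the gripper's body presses on something with over 40 N, if the wrist force passes 120 N, or if a joint passes its speed limit or range.

ROBOT

A 6-joint arm with a two-finger parallel gripper is mounted at the origin on the work surface. World frame = base frame: x ahead of the robot, y to its left, z up, the work surface at z = 0. Lengths are in m, angles in degrees, forces in N, time in s.
With the tool pointing down it reaches from about 0.4 to 0.825 m from the base axis. Payload 7 kg.
Tool frame: the origin (TCP) lies midway between the tips of the shut fingers; the grasp point (between the pads) lies 19 mm behind it (ctrl.hold_point_z is the distance from the TCP to the grasp point, in m); z points along the fingers, y is the line along which they close (so a half turn about z gives the same grasp; the last joint's range is limited). The gripper opens to 88 mm and grips with 3 to 60 N. Pads are 19 mm wide; open, the fingers measure 130 mm over their backs; the gripper's body (78 mm by 193 mm) begins 47 mm behind the grasp point.
Start: joints at [-57.405, 20.546, 0.682, 0, -70.136, -16.507], TCP at [0.187, -0.649, 0.227] pointing down, gripper open.
Joint ranges: [-176.03, 176.03], [-82.01, 121.73], [-58.28, 71.71], [-173.87, 95.51], [-174.79, -0.11], [-173.66, 173.66]. Speed limits (degrees/s): [136.94, 136.94, 172.46, 180, 180, 180].

INTERFACE

Orientations are given as [roll, pitch, yaw] about the fixed x, y, z axes, in that order (R = Rz(yaw) Ry(pitch) Rx(roll)).
In Python, from plant import ctrl gives the robot as it stands.
- The arm moves only by the tool apply_moves, never from a script. Its argument "deltas" is a list of rows, each an object with "fingers": the finger opening in mm, from 0 to 87.6; "delta_pos": the shift along the tool's x, y, z in mm, a list of three; "angular": the turn, a rotation vector about the tool's x, y, z in degrees, a list of three. A call has 1 to 10 rows; each row is the pose to reach, as a shift and turn from the pose commanded when the call began, along the tool's axes at that moment; what a row does not reach only later rows make up. A row lasts 1/10 s, in which the tool goes at most 50 mm and 8.59 degrees, less where a joint would pass 70% of its speed; a pose out of reach is approached as far as the arm can. A call with a gripper value outside its range is refused whole. The fingers move at their own pace and stop on an object; the grip force is fixed at half the most. Time passes only in rows, so rows that repeat a pose let the fingers close. It gives the time, the measured TCP pose, the force, the opening and the grip force at its end, in the units of the state.
- ctrl.get_obs(): the state, without advancing time (a new reading comes with each control period).
- ctrl.snapshot(name): name is "side" or "top" or "wrist"; returns the picture (480x640x3 uint8, red, green, blue); there is no depth.
- ctrl.camera_params(name): a dict with "fx", "fy", "cx", "cy" (pixels), "cam_to_world" (4x4, takes a point from camera to world coordinates); the wrist camera has in their place "mount" (4x4, takes a point from camera to tool coordinates, whose origin is the TCP and whose axes are the flange's). Camera axes: x right, y up, looking along -z (the intrinsics and any distortion apply to the point x, -y, -z); pixel columns grow to the right and rows downward; lengths in m; the calibration is good to about 2 mm. A picture is of the moment at which its call begins: read the wrist's pose just before it. camera_params takes no time and is no camera call.
- ctrl.close_job(): hands the job in; it is judged then, once.
The state is a dict: "clock": time; "joint_pos": joint angles; "qvel": joint speeds; "tau": joint torques, N m; "tool_pos": TCP position; "orientation": TCP orientation; "force": force on the tool from outside, world axes, zero at the start; "moment": the same for the moment, N m; "opening": finger opening in m; "gripper_force": force on a finger pad.
Only numpy, scipy, OpenCV 4.12 (cv2) and the standard library are available. Lean on these libraries where they do the work, as an engineer would, in place of code of your own. Each camera call takes 0.05 s, during which the arm holds its last target. There are 200 camera calls.

## Working session

There is one attempt and no reset: what is moved stays moved. The work goes in short steps, Python scripts to look and compute and a tool call to move; the robot and the scene stay as the last step left them, time stands still between calls to the robot, and variables do not carry over. Pictures are saved under pics/ and viewed, at most 10 in all, crops included, and the job is handed in when it is done.

Besides the shell and the picture viewer there is one more tool, called as a command line: name --argument value ..., lists and objects as JSON in quotes. apply_moves: Moves the arm, as the interface text tells. Its arguments: {"type":"object","properties":{"deltas":{"type":"array"}},"required":["deltas"]}

```bash
mkdir -p pics; ls; cat > h.py <<'E'
import numpy as np, cv2
from plant import ctrl
from scipy.spatial.transform import Rotation as R
def snap(n,f):
    o=ctrl.get_obs(); im=ctrl.snapshot(n); cv2.imwrite('pics/'+f,im[:,:,::-1]); return o,im
def T(o):
    M=np.eye(4); M[:3,:3]=R.from_euler('xyz',o['orientation'],degrees=True).as_matrix(); M[:3,3]=o['tool_pos']; return M
def cam(n,o=None):
    p=ctrl.camera_params(n); return p,(T(o)@np.array(p['mount']) if n=='wrist' else np.array(p['cam_to_world']))
def onz(n,uv,z,o=None):
    p,M=cam(n,o); uv=np.atleast_2d(np.float64(uv))
    K=np.array([[p['fx'],0,p['cx']],[0,p['fy'],p['cy']],[0,0,1.]])
    q=cv2.undistortPoints(uv.reshape(-1,1,2),K,np.array(p.get('dist',[0,0,0,0.]),float)).reshape(-1,2)
    d=np.c_[q[:,0],-q[:,1],-np.ones(len(q))]@M[:3,:3].T
    return M[:3,3]+d*((z-M[2,3])/d[:,2])[:,None]
def proj(n,X,o=None):
    p,M=cam(n,o); c=(np.atleast_2d(X)-M[:3,3])@M[:3,:3]
    return np.c_[p['cx']+p['fx']*c[:,0]/-c[:,2],p['cy']-p['fy']*c[:,1]/-c[:,2]]
E
python3 - <<'E'
from h import *
print(ctrl.get_obs())
for n in ['side','top','wrist']:
    snap(n,n+'0.png'); print(n,ctrl.camera_params(n))
a=cv2.imread('pics/top0.png')
E
```

```text
pics
{'clock': 0.0, 'joint_pos': array([-5.74023282e+01,  2.05919893e+01,  6.35047808e-01, -2.06291826e-02,
       -7.01358690e+01, -1.65060499e+01]), 'qvel': array([ 0.01035347, -0.05825314, -0.10179478, -0.04463826,  0.02271935,
       -0.00742175]), 'tau': array([ 1.62617314e-03, -5.82720315e+01,  2.93067920e+01,  6.99747339e+00,
        6.91502384e-03, -1.48123891e-04]), 'tool_pos': array([ 0.18692966, -0.64810045,  0.22562451]), 'orientation': array([ 1.79905504e+02, -7.77804057e-03, -1.63915397e+02]), 'force': array([-0.44323749, -0.66625057,  0.18554401]), 'moment': array([-0.01164445,  0.06309267, -0.03486047]), 'gripper_force': 0.0, 'opening': 0.08723184670418838}
side {'fx': 621.1616465534955, 'fy': 621.1616465534955, 'cx': 320.4651188997095, 'cy': 237.71814319636462, 'cam_to_world': array([[-0.99572966,  0.0548185 , -0.07427909,  0.46655   ],
       [-0.09167012, -0.49203416,  0.86573609,  1.30295404],
       [ 0.0109105 ,  0.86884827,  0.49495822,  0.7912348 ],
       [ 0.        ,  0.        ,  0.        ,  1.        ]])}
top {'fx': 443.7296957317951, 'fy': 443.7296957317951, 'cx': 328.1886018571184, 'cy': 239.49775277811352, 'cam_to_world': array([[-0.02669681,  0.9993878 , -0.02261187,  0.53613099],
       [-0.99946941, -0.02710756, -0.01805776,  0.03574816],
       [-0.01865966,  0.02211779,  0.99958122,  1.0025547 ],
       [ 0.        ,  0.        ,  0.        ,  1.        ]])}
wrist {'fx': 395.96796057825, 'fy': 395.96796057825, 'cx': 318.49602212077065, 'cy': 237.19318750649398, 'mount': array([[-1.41651527e-03,  9.53340664e-01,  3.01893311e-01,
         8.26766527e-02],
       [ 9.99998975e-01,  1.28773149e-03,  6.25608525e-04,
         1.37164809e-03],
       [ 2.07660524e-04,  3.01893888e-01, -9.53341511e-01,
        -1.57508076e-01],
       [ 0.00000000e+00,  0.00000000e+00,  0.00000000e+00,
         1.00000000e+00]])}
```

View pics/top0.png

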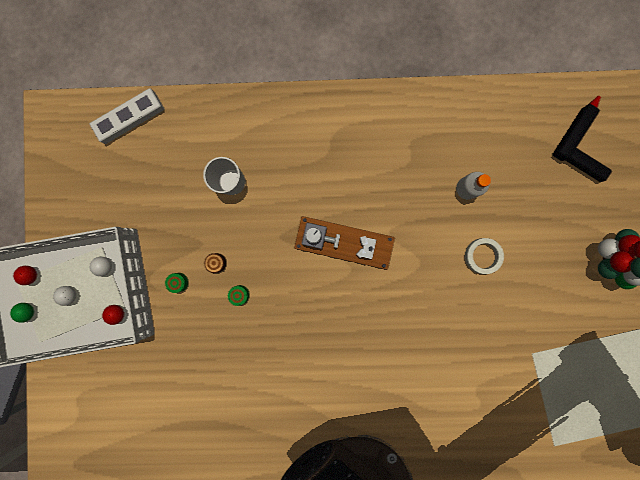

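View pics/side0.png

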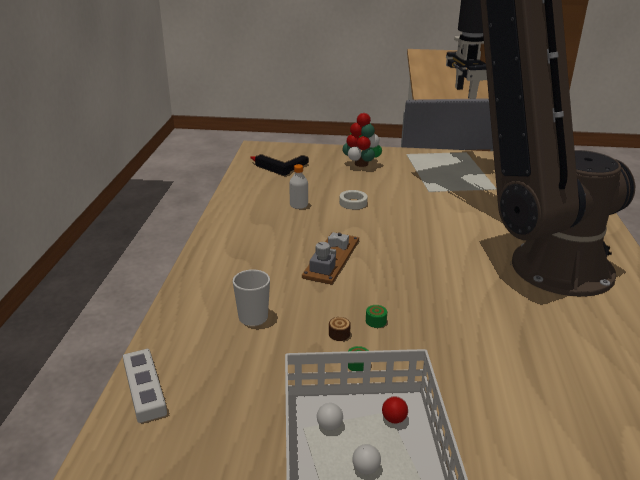

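Top view: the jig's base is around (345,243), with its thumbscrew at (313,235) and the V-stop at (367,248). There are three candidates for the round: brown (214,263), green (176,283) and green (238,295). The brown bark slice fits, since the green ones are the named look-alikes. The pot is at (222,176), the glue at (476,186) and the tape at (484,257).

```bash
python3 - <<'E'
from h import *
im=cv2.imread('pics/top0.png'); hsv=cv2.cvtColor(im,cv2.COLOR_BGR2HSV)
print(hsv[263,205],hsv[243,300+90-40],hsv[262,380],hsv[300,300],hsv[250,340])
c=im[200:320,150:410]; cv2.imwrite('pics/c0.png',cv2.resize(c,None,fx=3,fy=3,interpolation=cv2.INTER_CUBIC))
E
```

```text
[ 15 171 127] [ 14 196 126] [ 12 193 119] [ 17 135 155] [ 13 202 124]
```

View pics/c0.png

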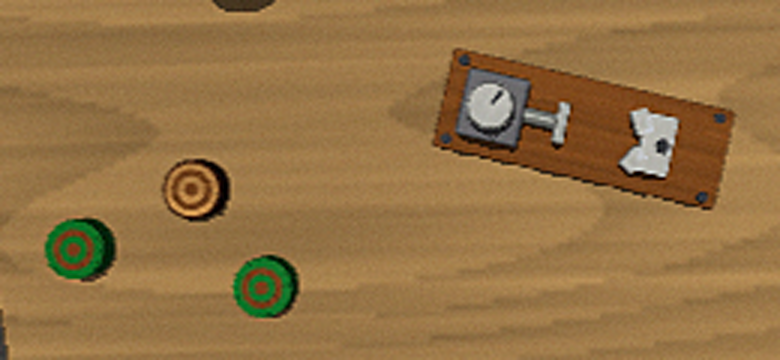

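The crop confirms it: the brown slice with bark is at (214.7,263), and both neighbours are green. The knob is at (313.7,235.7).

```bash
python3 - <<'E'
from h import *
im=cv2.imread('pics/top0.png'); hsv=cv2.cvtColor(im,cv2.COLOR_BGR2HSV)
def big(m,x0,x1,y0,y1):
    z=np.zeros(m.shape,np.uint8); z[y0:y1,x0:x1]=m[y0:y1,x0:x1]
    z=cv2.morphologyEx(z,cv2.MORPH_OPEN,np.ones((2,2)))
    return max(cv2.findContours(z,cv2.RETR_EXTERNAL,cv2.CHAIN_APPROX_NONE)[0],key=cv2.contourArea)
c=big(cv2.inRange(hsv,(5,180,60),(16,255,255)),280,410,200,285)
r=cv2.minAreaRect(c); box=cv2.boxPoints(r); P=onz('top',box,0.012); print(box.tolist(),P.round(4).tolist())
ctr=P.mean(0); print('sides',[np.linalg.norm(P[i]-P[i-1]).round(4) for i in range(4)],'ctr',ctr)
e=[P[i]-P[i-1] for i in range(4)]; l=max(e,key=np.linalg.norm); l=l*np.sign(l[1]); print('jig y axis ang deg',np.degrees(np.arctan2(l[1],l[0])))
# knob: bright unsaturated
k=big(cv2.inRange(hsv,(0,0,150),(180,60,255)),300,327,222,250); (x,y),rad=cv2.minEnclosingCircle(k); print('knob',x,y,rad,onz('top',(x,y),.076))
u=l/np.linalg.norm(l); kk=onz('top',(x,y),.076)[0]; print('knob in dir y', (kk-ctr)@u, (kk-ctr)@np.array([u[1],-u[0],0]))
m=cv2.inRange(hsv,(0,0,0),(180,255,70))
for n,b in [('round',(195,232,245,280)),]:
    s=hsv[b[2]:b[3],b[0]:b[1]]
    cc=cv2.HoughCircles(cv2.cvtColor(im,cv2.COLOR_BGR2GRAY)[b[2]:b[3],b[0]:b[1]],cv2.HOUGH_GRADIENT,1,30,param1=100,param2=8,minRadius=8,maxRadius=12)
    print(cc+np.array([b[0],b[2],0]) if cc is not None else None)
print('round', onz('top',(214.5,263),.028))
for n,p in [('pot',(222,176)),('glue',(484,181)),('tape',(484,257)),('g1',(238,295)),('g2',(176,283))]: print(n,onz('top',p,{'pot':.09,'glue':.12,'tape':.024}.get(n,.028)))
# side check
im=cv2.imread('pics/side0.png'); hsv=cv2.cvtColor(im,cv2.COLOR_BGR2HSV)
print('side proj round top',proj('side',onz('top',(214.5,263),.028)),'knobtop',proj('side',kk))
E
```

```text
[[299.75439453125, 250.08055114746094], [307.10211181640625, 217.75050354003906], [395.3182373046875, 237.7996063232422], [387.97052001953125, 270.129638671875]] [[0.5366, 0.1178, 0.012], [0.6085, 0.0995, 0.012], [0.5583, -0.0959, 0.012], [0.4868, -0.0775, 0.012]]
sides [np.float64(0.2015), np.float64(0.0742), np.float64(0.2018), np.float64(0.0738)] ctr [0.54754071 0.01097575 0.012     ]
jig y axis ang deg 75.59295888154152
knob 314.0 235.64285278320312 7.029556751251221 [[0.5659536  0.08192882 0.076     ]]
knob in dir y 0.07330307234043129 0.0001800952924321348
[[[216.5        262.5          9.10000038]]]
round [[0.513155   0.30539135 0.028     ]]
pot [[0.69437613 0.26882998 0.09      ]]
glue [[ 0.66368113 -0.26025254  0.12      ]]
tape [[ 0.51068891 -0.28670373  0.024     ]]
g1 [[0.44149499 0.25494184 0.028     ]]
g2 [[0.47130478 0.3916629  0.028     ]]
side proj round top [[338.78447561 322.41813962]] knobtop [[322.71983422 244.37223903]]
```

```bash
cat >> h.py <<'E'
def to(p,yaw):
    o=ctrl.get_obs(); M=T(o); Rt=R.from_euler('xyz',[180,0,yaw],degrees=True)
    d=M[:3,:3].T@(np.array(p)-M[:3,3])*1000
    a=(R.from_matrix(M[:3,:3]).inv()*Rt).as_rotvec(degrees=True)
    print('delta_pos',d.round(1),'angular',a.round(2),'|d|',np.linalg.norm(d).round(0))
E
python3 - <<'E'
from h import *
to([.547,.01,.21],-104.4)
E
```

```text
delta_pos [-528.3  532.7   16.5] angular [ 7.000e-02  3.000e-02 -5.952e+01] |d| 750.0
```

apply_moves --deltas '[{"fingers":60,"delta_pos":[-528,533,16],"angular":[0,0,-59.5]},{"fingers":60,"delta_pos":[-528,533,16],"angular":[0,0,-59.5]},{"fingers":60,"delta_pos":[-528,533,16],"angular":[0,0,-59.5]},{"fingers":60,"delta_pos":[-528,533,16],"angular":[0,0,-59.5]},{"fingers":60,"delta_pos":[-528,533,16],"angular":[0,0,-59.5]},{"fingers":60,"delta_pos":[-528,533,16],"angular":[0,0,-59.5]},{"fingers":60,"delta_pos":[-528,533,16],"angular":[0,0,-59.5]},{"fingers":60,"delta_pos":[-528,533,16],"angular":[0,0,-59.5]},{"fingers":60,"delta_pos":[-528,533,16],"angular":[0,0,-59.5]},{"fingers":60,"delta_pos":[-528,533,16],"angular":[0,0,-59.5]}]'

```text
clock: 1.15
tool_pos: [0.4271, -0.2078, 0.2161]
orientation: [-180.0, 0.0, -104.4]
force: [1.1, -1.2, 0.7]
opening: 0.0599
gripper_force: 0.0
```

```bash
python3 - <<'E'
from h import *
to([.547,.01,.21],-104.4); print(ctrl.get_obs()['joint_pos'])
E
```

```text
delta_pos [-240.8  -61.9    6.1] angular [-0.03  0.01 -0.01] |d| 249.0
[-2.13555303e+00  1.81077869e+00 -2.45689782e+01 -2.29443108e-03
 -6.35901461e+01 -1.22708033e+01]
```

apply_moves --deltas '[{"fingers":60,"delta_pos":[-241,-62,6],"angular":[0,0,0]},{"fingers":60,"delta_pos":[-241,-62,6],"angular":[0,0,0]},{"fingers":60,"delta_pos":[-241,-62,6],"angular":[0,0,0]},{"fingers":60,"delta_pos":[-241,-62,6],"angular":[0,0,0]},{"fingers":60,"delta_pos":[-241,-62,6],"angular":[0,0,0]},{"fingers":60,"delta_pos":[-241,-62,6],"angular":[0,0,0]},{"fingers":60,"delta_pos":[-241,-62,6],"angular":[0,0,0]}]'

```text
clock: 1.85
tool_pos: [0.5466, 0.0093, 0.2091]
orientation: [179.9, -0.0, -104.3]
force: [-0.9, -0.2, -0.1]
opening: 0.0599
gripper_force: 0.0
```

```bash
python3 - <<'E'
from h import *
o,im=snap('wrist','w1.png'); print(o['tool_pos'],o['orientation'],o['qvel'].round(2))
E
```

```text
[0.54664896 0.0092711  0.20914538] [ 1.79923333e+02 -4.35428809e-02 -1.04291554e+02] [-1.8  -1.31 -1.1  -0.09 -0.12  0.42]
```

View pics/w1.png

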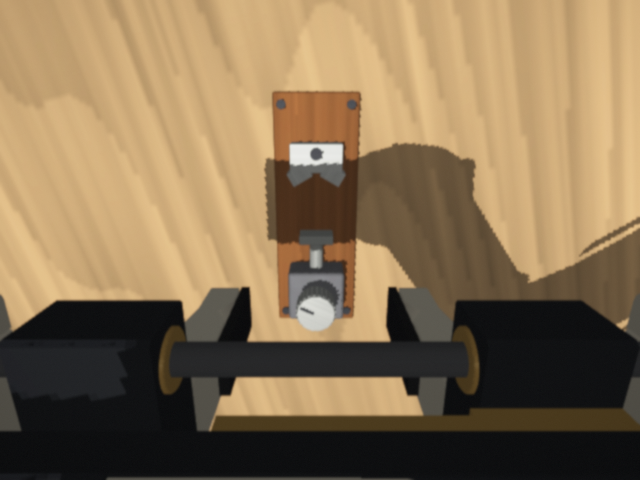

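The wrist view shows the stop with its prong tips at (290,185) and (343,185). The pad's top is at (300–333, 231–243) and the knob top at (316,313). The base corners are (274,93), (360,93), (280,317) and (354,317).

```bash
python3 - <<'E'
from h import *
class O(dict):pass
o={'tool_pos':[.54665,.00927,.20915],'orientation':[179.923,-.0435,-104.29]}
B=onz('wrist',[(274,93),(360,93),(354,317),(280,317)],.012,o); print(B.round(4).tolist(),[np.linalg.norm(B[i]-B[i-1]).round(4) for i in range(4)])
k=onz('wrist',(316,313),.076,o)[0]; kt=onz('top',(313.9,235.7),.076)[0]; print('knob',k,kt)
far=(B[0]+B[1])/2; near=(B[2]+B[3])/2; ax=near-far; a=np.degrees(np.arctan2(ax[1],ax[0])); print('axis',a)
Tt=onz('top',[(301.7,216),(294.3,249.3),(387.7,270),(395.2,236.7)],.012); print('topcorners',Tt.round(4).tolist(),[np.linalg.norm(Tt[i]-Tt[i-1]).round(4) for i in range(4)])
ax=(Tt[0]+Tt[1]-Tt[2]-Tt[3])/2;print('axis top',np.degrees(np.arctan2(ax[1],ax[0])))
# jig frames
for n,kk,c,an in [('wrist',k,B.mean(0),a),('top',kt,Tt.mean(0),np.degrees(np.arctan2(ax[1],ax[0])))]:
    u=np.array([np.cos(np.radians(an)),np.sin(np.radians(an)),0]); v=np.array([u[1],-u[0],0])
    print(n,'ctr',c.round(4),'knob rel y,x',((kk-c)@u).round(4),((kk-c)@v).round(4),'origin from knob',(kk-.08*u).round(4))
    if n=='wrist':
        J=c
        for nm,uv,z in [('prongs',[(290,185),(343,185)],.036),('stop back',[(290,143),(343,143)],.036),('vtip',[(317,175)],.036),('pad face top',[(300,231),(333,231)],.037),('padback',[(300,243),(333,243)],.037)]:
            q=onz('wrist',uv,z,o); print(nm,[(((p-c)@v).round(4),((p-c)@u).round(4)) for p in q])
E
```

```text
[[0.5577, -0.0932, 0.012], [0.4875, -0.0752, 0.012], [0.5394, 0.1297, 0.012], [0.6113, 0.1112, 0.012]] [np.float64(0.2113), np.float64(0.0725), np.float64(0.2114), np.float64(0.0742)]
knob [0.56628174 0.0825087  0.076     ] [0.56583982 0.08214107 0.076     ]
axis 75.56365743593028
topcorners [[0.6127, 0.1115, 0.012], [0.5387, 0.13, 0.012], [0.4871, -0.0769, 0.012], [0.5607, -0.0957, 0.012]] [np.float64(0.2137), np.float64(0.0763), np.float64(0.2132), np.float64(0.076)]
axis top 75.95613282587846
wrist ctr [0.549  0.0181 0.012 ] knob rel y,x 0.0667 0.0007 origin from knob [0.5463 0.005  0.076 ]
prongs [(np.float64(0.0227), np.float64(-0.0319)), (np.float64(-0.0219), np.float64(-0.0319))]
stop back [(np.float64(0.022), np.float64(-0.0663)), (np.float64(-0.0212), np.float64(-0.0664))]
vtip [(np.float64(-0.0), np.float64(-0.0403))]
pad face top [(np.float64(0.0147), np.float64(0.0082)), (np.float64(-0.0139), np.float64(0.0082))]
padback [(np.float64(0.0149), np.float64(0.0192)), (np.float64(-0.0141), np.float64(0.0192))]
top ctr [0.5498 0.0172 0.012 ] knob rel y,x 0.0669 -0.0002 origin from knob [0.5464 0.0045 0.076 ]
```

```bash
python3 - <<'E'
from h import *
to([.513,.305,.15],-104.3)
E
```

```text
delta_pos [-279.2  105.8   59.3] angular [ 0.06 -0.04 -0.06] |d| 304.0
```

apply_moves --deltas '[{"fingers":70,"delta_pos":[-279,106,59],"angular":[0,0,0]},{"fingers":70,"delta_pos":[-279,106,59],"angular":[0,0,0]},{"fingers":70,"delta_pos":[-279,106,59],"angular":[0,0,0]},{"fingers":70,"delta_pos":[-279,106,59],"angular":[0,0,0]},{"fingers":70,"delta_pos":[-279,106,59],"angular":[0,0,0]},{"fingers":70,"delta_pos":[-279,106,59],"angular":[0,0,0]},{"fingers":70,"delta_pos":[-279,106,59],"angular":[0,0,0]},{"fingers":70,"delta_pos":[-279,106,59],"angular":[0,0,0]},{"fingers":70,"delta_pos":[-279,106,59],"angular":[0,0,0]}]'

```text
clock: 2.8
tool_pos: [0.5136, 0.3033, 0.1512]
orientation: [180.0, -0.0, -104.5]
force: [0.1, 0.2, -0.3]
opening: 0.0699
gripper_force: 0.0
```

```bash
python3 - <<'E'
from h import *
o,im=snap('wrist','w2.png'); print(o['tool_pos'],o['orientation'],proj('wrist',[.513,.305,.028],o))
E
```

```text
[0.51355904 0.3032846  0.15117465] [ 1.79997492e+02 -1.01288938e-02 -1.04471851e+02] [[318.41496573 229.36653089]]
```

View pics/w2.png

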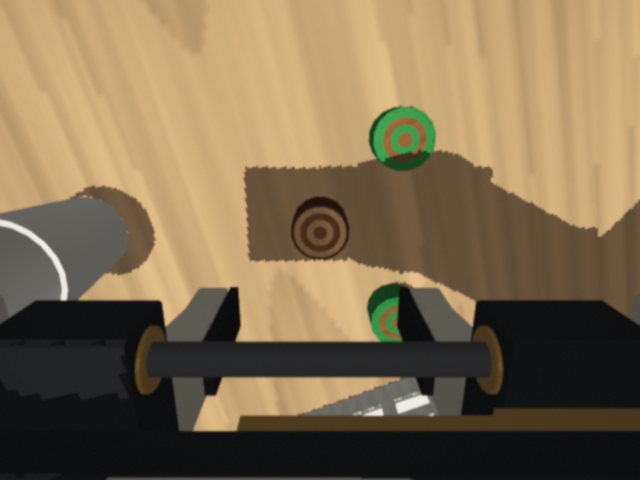

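The round's top is centred at (320,232). The greens at (403,139) and (395,315) stay clear of the finger rows, about 220–244.

```bash
python3 - <<'E'
from h import *
o={'tool_pos':[0.51356,0.30328,0.15117],'orientation':[180,-.01,-104.47]}
p=onz('wrist',(320,231.5),.028,o)[0]; print(p); q=onz('wrist',[(292,231),(348,231)],.028,o); print(np.linalg.norm(q[0]-q[1]))
to([p[0],p[1],.005],-104.4)
E
```

```text
[0.51228396 0.3068811  0.028     ]
0.04143376455623168
delta_pos [ -3.2   2.4 146.4] angular [-0.01  0.01 -0.11] |d| 146.0
```

apply_moves --deltas '[{"fingers":70,"delta_pos":[-3,2.4,45],"angular":[0,0,0]},{"fingers":70,"delta_pos":[-3,2.4,90],"angular":[0,0,0]},{"fingers":70,"delta_pos":[-3,2.4,115],"angular":[0,0,0]},{"fingers":70,"delta_pos":[-3,2.4,135],"angular":[0,0,0]},{"fingers":70,"delta_pos":[-3,2.4,146],"angular":[0,0,0]},{"fingers":70,"delta_pos":[-3,2.4,146],"angular":[0,0,0]},{"fingers":40,"delta_pos":[-3,2.4,146],"angular":[0,0,0]},{"fingers":40,"delta_pos":[-3,2.4,146],"angular":[0,0,0]},{"fingers":40,"delta_pos":[-3,2.4,146],"angular":[0,0,0]},{"fingers":40,"delta_pos":[-3,2.4,146],"angular":[0,0,0]}]'

```text
clock: 3.85
tool_pos: [0.5122, 0.3087, 0.0058]
orientation: [-180.0, 0.1, -104.4]
force: [1.2, -0.2, 0.8]
opening: 0.0437
gripper_force: 0.3
```

apply_moves --deltas '[{"fingers":40,"delta_pos":[0,0,0],"angular":[0,0,0]},{"fingers":40,"delta_pos":[0,0,0],"angular":[0,0,0]},{"fingers":40,"delta_pos":[0,0,-30],"angular":[0,0,0]},{"fingers":40,"delta_pos":[0,0,-70],"angular":[0,0,0]},{"fingers":40,"delta_pos":[0,0,-115],"angular":[0,0,0]},{"fingers":40,"delta_pos":[0,0,-115],"angular":[0,0,0]}]'

```text
clock: 4.45
tool_pos: [0.5148, 0.3109, 0.1265]
orientation: [-179.7, 0.5, -104.3]
force: [-0.2, 1.1, -1.0]
opening: 0.0433
gripper_force: 30.0
```

```bash
python3 - <<'E'
from h import *
o,im=snap('wrist','w3.png'); print(o['tool_pos'],o['orientation'])
to([.5452,.0016,.12],-104.3)
E
```

```text
[0.51479191 0.31085793 0.12654563] [-179.65229196    0.49442946 -104.32857919]
delta_pos [ 290.7 -107.4    2.2] angular [-0.2   0.34 -0.09] |d| 310.0
```

```bash
python3 - <<'E'
from h import *
o=ctrl.get_obs();print(o['tool_pos'],o['orientation'])
im=cv2.imread('pics/w3.png');cv2.imwrite('pics/c3.png',cv2.resize(im[200:400,200:440],None,fx=3,fy=3))
M=T(o)
for dx in (-.005,0,.005): print(dx,proj('wrist',(M@np.array([dx,0,-.023,1]))[:3],o))
E
```

```text
[0.51337137 0.30989115 0.12353288] [-179.80449283    0.3438713  -104.38518736]
-0.005 [[316.00680307 344.09799758]]
0 [[315.96384826 332.80038637]]
0.005 [[315.920036   321.27725506]]
```

View pics/c3.png

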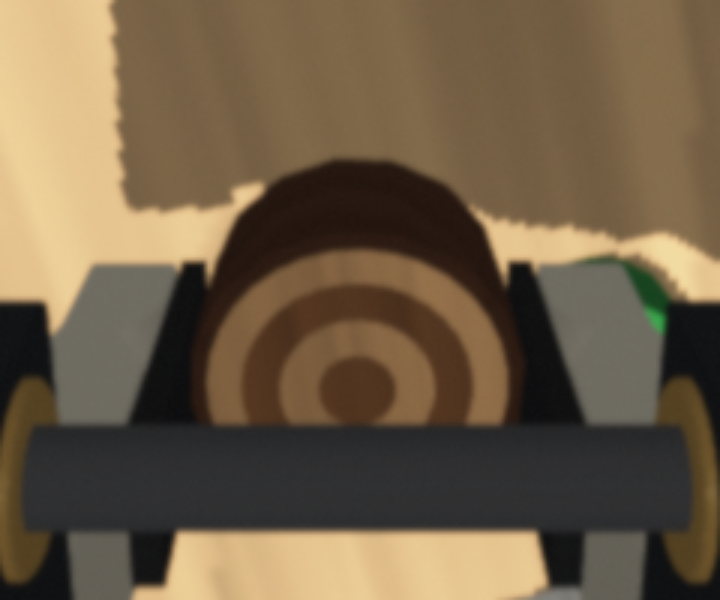

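The round is held level, with its ring centre at (319,329), about 1.5 mm to +x of the TCP in tool axes. I'm correcting the target for that.

apply_moves --deltas '[{"fingers":40,"delta_pos":[48,-18,0],"angular":[0,0,0]},{"fingers":40,"delta_pos":[94,-35,0],"angular":[0,0,0]},{"fingers":40,"delta_pos":[140,-52,0],"angular":[0,0,0]},{"fingers":40,"delta_pos":[186,-69,0],"angular":[0,0,0]},{"fingers":40,"delta_pos":[230,-86,0],"angular":[0,0,0]},{"fingers":40,"delta_pos":[265,-98,0],"angular":[0,0,0]},{"fingers":40,"delta_pos":[285,-107,0],"angular":[0,0,0]},{"fingers":40,"delta_pos":[288,-107,0],"angular":[0,0,0]},{"fingers":40,"delta_pos":[288,-107,0],"angular":[0,0,0]},{"fingers":40,"delta_pos":[288,-107,0],"angular":[0,0,0]}]'

```text
clock: 5.5
tool_pos: [0.5435, 0.0033, 0.1194]
orientation: [180.0, -0.0, -104.4]
force: [0.4, -0.4, -1.3]
opening: 0.0436
gripper_force: 30.0
```

```bash
python3 - <<'E'
from h import *
print(ctrl.get_obs()['tool_pos']); to([.5456,.0031,.0185],-104.35)
E
```

```text
[0.54353072 0.00325606 0.11941995]
delta_pos [ -0.4  -2.1 100.9] angular [ 0.04 -0.01 -0.05] |d| 101.0
```

apply_moves --deltas '[{"fingers":40,"delta_pos":[-0.4,-2,30],"angular":[0,0,0]},{"fingers":40,"delta_pos":[-0.4,-2,55],"angular":[0,0,0]},{"fingers":40,"delta_pos":[-0.4,-2,70],"angular":[0,0,0]},{"fingers":40,"delta_pos":[-0.4,-2,80],"angular":[0,0,0]},{"fingers":40,"delta_pos":[-0.4,-2,88],"angular":[0,0,0]},{"fingers":40,"delta_pos":[-0.4,-2,94],"angular":[0,0,0]},{"fingers":40,"delta_pos":[-0.4,-2,98],"angular":[0,0,0]},{"fingers":40,"delta_pos":[-0.4,-2,100],"angular":[0,0,0]},{"fingers":40,"delta_pos":[-0.4,-2,100],"angular":[0,0,0]},{"fingers":40,"delta_pos":[-0.4,-2,100],"angular":[0,0,0]}]'

```text
clock: 6.5
tool_pos: [0.5479, 0.0045, 0.0204]
orientation: [-179.8, 0.1, -104.3]
force: [4.0, 5.6, -1.6]
opening: 0.0436
gripper_force: 30.0
```

```bash
python3 - <<'E'
from h import *
o=ctrl.get_obs();print(o['tool_pos'],o['force'],o['orientation'],o['moment']); to([.5456,.0031,.0185],-104.35)
E
```

```text
[0.54785887 0.00447976 0.02043512] [ 4.02696892  5.62119076 -1.61314872] [-1.79815192e+02  1.41688428e-01 -1.04321929e+02] [ 2.02336486 -1.14053146  0.09805711]
delta_pos [1.9 1.9 1.9] angular [-0.18  0.14  0.03] |d| 3.0
```

apply_moves --deltas '[{"fingers":40,"delta_pos":[-1.5,0,0],"angular":[0,0,0]},{"fingers":40,"delta_pos":[-1.5,0,0],"angular":[0,0,0]},{"fingers":40,"delta_pos":[-1.5,0,0],"angular":[0,0,0]},{"fingers":40,"delta_pos":[-1.5,0,0],"angular":[0,0,0]}]'

```text
clock: 6.9
tool_pos: [0.5473, 0.0049, 0.0203]
orientation: [-179.9, 0.1, -104.4]
force: [3.2, 6.1, 0.2]
opening: 0.0436
gripper_force: 30.0
```

```bash
python3 - <<'E'
from h import *
o,im=snap('side','s1.png');print(o['tool_pos'],o['force'],o['orientation'],o['moment']); to([.5456,.0031,.0185],-104.35)
cv2.imwrite('pics/s1c.png',cv2.resize(im[200:300,270:390,::-1],None,fx=5,fy=5,interpolation=cv2.INTER_CUBIC))
E
```

```text
[0.54725578 0.0049406  0.02029652] [3.22695114 6.06162873 0.15955638] [-1.79902509e+02  8.08755865e-02 -1.04384203e+02] [ 2.02779993 -0.83288156 -0.02536938]
delta_pos [2.2 1.2 1.8] angular [-0.1   0.09 -0.04] |d| 3.0
```

View pics/s1c.png

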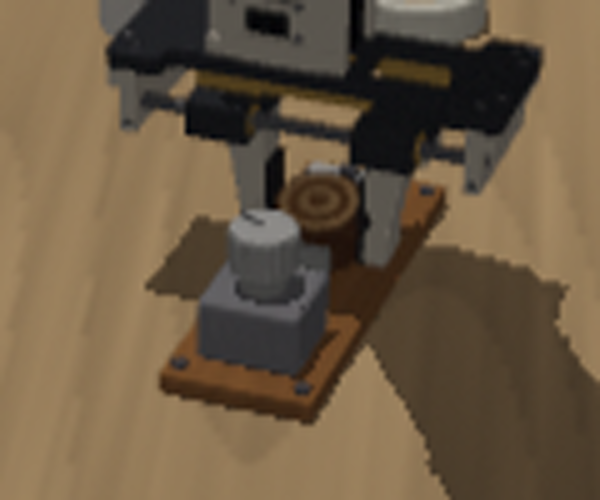

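apply_moves --deltas '[{"fingers":40,"delta_pos":[-1,0,0],"angular":[0,0,0]},{"fingers":40,"delta_pos":[-1,0,0],"angular":[0,0,0]},{"fingers":40,"delta_pos":[-1,0,0],"angular":[0,0,0]},{"fingers":40,"delta_pos":[-1,0,0],"angular":[0,0,0]}]'

```text
clock: 7.35
tool_pos: [0.547, 0.0053, 0.0201]
orientation: [-179.9, 0.0, -104.4]
force: [3.4, 3.1, 0.3]
opening: 0.0433
gripper_force: 30.0
```

```bash
python3 - <<'E'
from h import *
o=ctrl.get_obs();print(o['tool_pos'],o['force'],o['orientation'],o['moment'])
E
```

```text
[0.54702966 0.00525724 0.02014286] [3.38436605 3.14689488 0.27253769] [-1.79948296e+02  3.44649651e-02 -1.04400803e+02] [ 1.38857886 -1.25802109 -0.02096902]
```

apply_moves --deltas '[{"fingers":40,"delta_pos":[-1,-1,0],"angular":[0,0,0]},{"fingers":40,"delta_pos":[-1,-1,0],"angular":[0,0,0]},{"fingers":40,"delta_pos":[-1,-1,0],"angular":[0,0,0]}]'

```text
clock: 7.65
tool_pos: [0.5472, 0.0054, 0.0197]
orientation: [179.9, -0.0, -104.4]
force: [0.8, 0.4, 0.8]
opening: 0.0434
gripper_force: 30.0
```

```bash
python3 - <<'E'
from h import *
o=ctrl.get_obs();print(o['tool_pos'],o['force'],o['orientation'],o['moment'])
E
```

```text
[0.5471582  0.00542589 0.01967552] [0.79710914 0.3598925  0.79476555] [ 1.79946811e+02 -3.44569498e-02 -1.04426281e+02] [ 0.59835664 -0.3985613   0.03096229]
```

apply_moves --deltas '[{"fingers":40,"delta_pos":[0,0,1],"angular":[0,0,0]},{"fingers":40,"delta_pos":[0,0,2],"angular":[0,0,0]},{"fingers":40,"delta_pos":[0,0,2],"angular":[0,0,0]}]'

```text
clock: 7.95
tool_pos: [0.5471, 0.0055, 0.0175]
orientation: [179.9, -0.0, -104.4]
force: [1.2, 0.3, -1.0]
opening: 0.0434
gripper_force: 30.0
```

```bash
python3 - <<'E'
from h import *
o=ctrl.get_obs();print(o['tool_pos'],o['force'],o['orientation'],o['moment'])
E
```

```text
[0.54714686 0.00546307 0.01752135] [ 1.19271734  0.32120145 -1.03731425] [ 1.79945194e+02 -3.52683151e-02 -1.04421343e+02] [ 0.21850717 -0.32040513 -0.01344007]
```

Now on the bed; release and rise.

apply_moves --deltas '[{"fingers":50,"delta_pos":[0,0,0],"angular":[0,0,0]},{"fingers":62,"delta_pos":[0,0,0],"angular":[0,0,0]},{"fingers":62,"delta_pos":[0,0,0],"angular":[0,0,0]},{"fingers":62,"delta_pos":[0,0,0],"angular":[0,0,0]},{"fingers":62,"delta_pos":[0,0,-20],"angular":[0,0,0]},{"fingers":62,"delta_pos":[0,0,-60],"angular":[0,0,0]},{"fingers":62,"delta_pos":[0,0,-110],"angular":[0,0,0]},{"fingers":62,"delta_pos":[0,0,-150],"angular":[0,0,0]},{"fingers":62,"delta_pos":[0,0,-150],"angular":[0,0,0]},{"fingers":62,"delta_pos":[0,0,-150],"angular":[0,0,0]}]'

```text
clock: 8.95
tool_pos: [0.548, 0.0059, 0.1691]
orientation: [-179.9, 0.1, -104.4]
force: [-0.7, 0.4, 0.2]
opening: 0.0623
gripper_force: 0.0
```

```bash
python3 - <<'E'
from h import *
o,im=snap('wrist','w4.png');print(o['tool_pos'],o['orientation'],o['joint_pos'])
cv2.imwrite('pics/w4c.png',cv2.resize(im[100:360,220:420,::-1],None,fx=2.3,fy=2.3,interpolation=cv2.INTER_CUBIC))
E
```

```text
[0.54796268 0.00594882 0.16905476] [-1.79888901e+02  1.00955427e-01 -1.04422322e+02] [ 2.10965245e+01  1.12020749e+01 -2.02333726e+01 -2.06893373e-02
 -5.84154758e+01 -3.55081308e+01]
```

View pics/w4c.png

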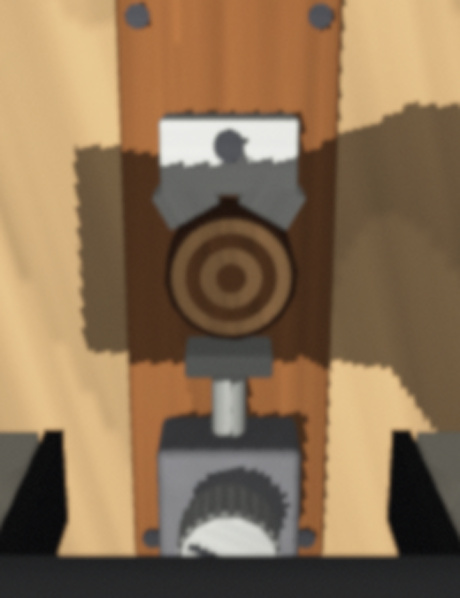

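The round lies flat between the V and the pad, centred on the axis with small gaps, and it is released. Next I pre-wind the wrist and move over the knob.

```bash
python3 - <<'E'
from h import *
to([.5661,.0823,.15],-104.4)
E
```

```text
delta_pos [-78.9   0.8  17.8] angular [ 0.02  0.02 -0.03] |d| 81.0
```

apply_moves --deltas '[{"fingers":60,"delta_pos":[-40,1,18],"angular":[0,0,-8]},{"fingers":60,"delta_pos":[-79,1,18],"angular":[0,0,-16]},{"fingers":60,"delta_pos":[-79,1,18],"angular":[0,0,-24]},{"fingers":60,"delta_pos":[-79,1,18],"angular":[0,0,-32]},{"fingers":60,"delta_pos":[-79,1,18],"angular":[0,0,-40]},{"fingers":60,"delta_pos":[-79,1,18],"angular":[0,0,-48]},{"fingers":60,"delta_pos":[-79,1,18],"angular":[0,0,-56]},{"fingers":60,"delta_pos":[-79,1,18],"angular":[0,0,-64]},{"fingers":60,"delta_pos":[-79,1,18],"angular":[0,0,-72]},{"fingers":60,"delta_pos":[-79,1,18],"angular":[0,0,-80]}]'

```text
clock: 10.0
tool_pos: [0.5653, 0.082, 0.1479]
orientation: [179.8, 0.1, -24.1]
force: [-0.3, 0.8, -0.1]
opening: 0.0602
gripper_force: 0.0
```

apply_moves --deltas '[{"fingers":60,"delta_pos":[0,0,0],"angular":[0,0,-8]},{"fingers":60,"delta_pos":[0,0,0],"angular":[0,0,-16]},{"fingers":60,"delta_pos":[0,0,0],"angular":[0,0,-24]},{"fingers":60,"delta_pos":[0,0,0],"angular":[0,0,-32]},{"fingers":60,"delta_pos":[0,0,0],"angular":[0,0,-40]},{"fingers":60,"delta_pos":[0,0,0],"angular":[0,0,-48]},{"fingers":60,"delta_pos":[0,0,0],"angular":[0,0,-56]},{"fingers":60,"delta_pos":[0,0,0],"angular":[0,0,-64]},{"fingers":60,"delta_pos":[0,0,0],"angular":[0,0,-72]},{"fingers":60,"delta_pos":[0,0,0],"angular":[0,0,-72]}]'

```text
clock: 11.0
tool_pos: [0.5654, 0.0821, 0.1481]
orientation: [-179.9, 0.2, 47.7]
force: [-0.2, -0.0, 0.7]
opening: 0.0598
gripper_force: 0.0
```

```bash
python3 - <<'E'
from h import *
o=ctrl.get_obs();print(o['joint_pos'],o['tool_pos'],o['orientation'],o['moment'])
to([.5661,.0823,.05],o['orientation'][2])
E
```

```text
[ 2.78650580e+01  1.46486107e+01 -1.86744690e+01 -1.86529239e-02
 -5.68722156e+01  1.09843211e+02] [0.56538793 0.08207692 0.14807096] [-1.79919046e+02  1.78410203e-01  4.76981745e+01] [-0.1468291   0.11242722 -0.03201748]
delta_pos [ 0.9  0.5 98.1] angular [-0.08  0.18 -0.  ] |d| 98.0
```

apply_moves --deltas '[{"fingers":60,"delta_pos":[1,0.5,40],"angular":[0,0,0]},{"fingers":60,"delta_pos":[1,0.5,75],"angular":[0,0,0]},{"fingers":60,"delta_pos":[1,0.5,92],"angular":[0,0,0]},{"fingers":60,"delta_pos":[1,0.5,97],"angular":[0,0,0]},{"fingers":60,"delta_pos":[1,0.5,97],"angular":[0,0,0]},{"fingers":25,"delta_pos":[1,0.5,97],"angular":[0,0,0]},{"fingers":25,"delta_pos":[1,0.5,97],"angular":[0,0,0]},{"fingers":25,"delta_pos":[1,0.5,97],"angular":[0,0,0]},{"fingers":25,"delta_pos":[1,0.5,97],"angular":[0,0,0]},{"fingers":25,"delta_pos":[1,0.5,97],"angular":[0,0,0]}]'

```text
clock: 12.0
tool_pos: [0.5679, 0.0829, 0.0536]
orientation: [180.0, -0.1, 47.6]
force: [-0.7, -0.6, 3.2]
opening: 0.0312
gripper_force: 30.0
```

apply_moves --deltas '[{"fingers":25,"delta_pos":[0,0,0],"angular":[0,0,0]},{"fingers":25,"delta_pos":[0,0,0],"angular":[0,0,0]},{"fingers":25,"delta_pos":[0,0,0],"angular":[0,0,0]}]'

```text
clock: 12.3
tool_pos: [0.5679, 0.0829, 0.0536]
orientation: [180.0, -0.0, 47.6]
force: [0.5, -1.2, 6.8]
opening: 0.0308
gripper_force: 30.0
```

```bash
python3 - <<'E'
from h import *
o=ctrl.get_obs();print(o['joint_pos'][5],o['tool_pos'],o['orientation'],o['moment'],o['force'],o['tau'],o['opening'])
E
```

```text
109.73688183086806 [0.56794011 0.08289225 0.05358088] [ 1.79960234e+02 -4.64927722e-02  4.75999887e+01] [-0.63488735  0.18449102  0.01076126] [ 0.46203578 -1.2236074   6.80650284] [ 7.79284649e-01 -4.82232285e+01  2.06076050e+01  4.18915942e+00
  3.63710420e-01  2.56863021e-02] 0.03080133753260884
```

apply_moves --deltas '[{"fingers":25,"delta_pos":[0,0,0],"angular":[0,0,7]},{"fingers":25,"delta_pos":[0,0,0],"angular":[0,0,14]},{"fingers":25,"delta_pos":[0,0,0],"angular":[0,0,21]},{"fingers":25,"delta_pos":[0,0,0],"angular":[0,0,28]},{"fingers":25,"delta_pos":[0,0,0],"angular":[0,0,35]},{"fingers":25,"delta_pos":[0,0,0],"angular":[0,0,42]},{"fingers":25,"delta_pos":[0,0,0],"angular":[0,0,49]},{"fingers":25,"delta_pos":[0,0,0],"angular":[0,0,56]},{"fingers":25,"delta_pos":[0,0,0],"angular":[0,0,63]},{"fingers":25,"delta_pos":[0,0,0],"angular":[0,0,70]}]'

```text
clock: 13.3
tool_pos: [0.5679, 0.0829, 0.0536]
orientation: [-180.0, -0.1, -22.7]
force: [-0.1, -1.1, 6.1]
opening: 0.0316
gripper_force: 30.0
```

```bash
cat > st.py <<'E'
from h import *
o=ctrl.get_obs();print(o['clock'],'j6',o['joint_pos'][5].round(2),'v6',o['qvel'][5].round(2),o['tool_pos'].round(4),'yaw',o['orientation'][2].round(2),'mom',o['moment'].round(3),'F',o['force'].round(1),'tau6',o['tau'][5].round(4),o['opening'])
o,im=snap('top','t%d.png'%int(o['clock']*100))
E
python3 st.py
```

```text
13.3 j6 39.46 v6 -69.39 [0.5679 0.0829 0.0536] yaw -22.67 mom [-0.409  0.305  0.107] F [-0.1 -1.1  6.1] tau6 1.9169 0.03155293564281149
```

apply_moves --deltas '[{"fingers":25,"delta_pos":[0,0,0],"angular":[0,0,7]},{"fingers":25,"delta_pos":[0,0,0],"angular":[0,0,14]},{"fingers":25,"delta_pos":[0,0,0],"angular":[0,0,20]}]'

```text
clock: 13.65
tool_pos: [0.5679, 0.083, 0.0536]
orientation: [-180.0, -0.0, -42.7]
force: [0.3, -0.4, 5.5]
opening: 0.0314
gripper_force: 30.0
```

```bash
python3 st.py
```

```text
13.65 j6 19.46 v6 -58.76 [0.5679 0.083  0.0536] yaw -42.66 mom [-0.397  0.369  0.118] F [ 0.3 -0.4  5.5] tau6 1.4116 0.03136393207280334
```

apply_moves --deltas '[{"fingers":25,"delta_pos":[0,0,0],"angular":[0,0,3]},{"fingers":25,"delta_pos":[0,0,0],"angular":[0,0,6]}]'

```text
clock: 13.9
tool_pos: [0.5679, 0.083, 0.0536]
orientation: [-180.0, -0.0, -48.5]
force: [-1.1, -0.9, 5.3]
opening: 0.0316
gripper_force: 30.0
```

```bash
python3 st.py
```

```text
13.9 j6 13.62 v6 -29.89 [0.5679 0.083  0.0536] yaw -48.5 mom [-0.35   0.364  0.065] F [-1.1 -0.9  5.3] tau6 0.8034 0.031618844765556466
```

apply_moves --deltas '[{"fingers":25,"delta_pos":[0,0,0],"angular":[0,0,3]},{"fingers":25,"delta_pos":[0,0,0],"angular":[0,0,6]}]'

```text
clock: 14.15
tool_pos: [0.5679, 0.083, 0.0536]
orientation: [-179.9, -0.0, -54.5]
force: [0.2, -0.4, 5.3]
opening: 0.0316
gripper_force: 30.0
```

```bash
python3 st.py
```

```text
14.15 j6 7.62 v6 -29.83 [0.5679 0.083  0.0536] yaw -54.5 mom [-0.368  0.216  0.102] F [ 0.2 -0.4  5.3] tau6 0.8189 0.03158018748657692
```

apply_moves --deltas '[{"fingers":25,"delta_pos":[0,0,0],"angular":[0,0,3]},{"fingers":25,"delta_pos":[0,0,0],"angular":[0,0,6]}]'

```text
clock: 14.4
tool_pos: [0.5679, 0.083, 0.0536]
orientation: [-179.9, -0.0, -60.5]
force: [-0.9, -2.0, 5.1]
opening: 0.0314
gripper_force: 30.0
```

```bash
python3 st.py
```

```text
14.4 j6 1.63 v6 -30.06 [0.5679 0.083  0.0536] yaw -60.5 mom [-0.333  0.288  0.108] F [-0.9 -2.   5.1] tau6 0.819 0.0313508060825517
```

apply_moves --deltas '[{"fingers":25,"delta_pos":[0,0,0],"angular":[0,0,3]},{"fingers":25,"delta_pos":[0,0,0],"angular":[0,0,6]}]'

```text
clock: 14.65
tool_pos: [0.5679, 0.083, 0.0536]
orientation: [-179.9, -0.0, -66.5]
force: [-0.8, -1.2, 6.2]
opening: 0.0314
gripper_force: 30.0
```

```bash
python3 st.py
```

```text
14.65 j6 -4.37 v6 -29.91 [0.5679 0.083  0.0536] yaw -66.5 mom [-0.348  0.298  0.104] F [-0.8 -1.2  6.2] tau6 0.819 0.03142191285890425
```

apply_moves --deltas '[{"fingers":25,"delta_pos":[0,0,0],"angular":[0,0,3]},{"fingers":25,"delta_pos":[0,0,0],"angular":[0,0,6]}]'

```text
clock: 14.9
tool_pos: [0.5679, 0.083, 0.0536]
orientation: [-179.9, -0.0, -72.5]
force: [-0.5, 0.1, 4.7]
opening: 0.031
gripper_force: 30.0
```

```bash
python3 st.py
```

```text
14.9 j6 -10.38 v6 -29.92 [0.5679 0.083  0.0536] yaw -72.51 mom [-0.344  0.308  0.063] F [-0.5  0.1  4.7] tau6 0.8189 0.03103822233320661
```

apply_moves --deltas '[{"fingers":25,"delta_pos":[0,0,0],"angular":[0,0,3]},{"fingers":25,"delta_pos":[0,0,0],"angular":[0,0,6]}]'

```text
clock: 15.15
tool_pos: [0.5679, 0.083, 0.0536]
orientation: [-179.9, -0.0, -78.5]
force: [-0.2, -0.4, 5.2]
opening: 0.0312
gripper_force: 30.0
```

```bash
python3 st.py
```

```text
15.15 j6 -16.37 v6 -29.88 [0.5679 0.083  0.0536] yaw -78.5 mom [-0.336  0.251  0.123] F [-0.2 -0.4  5.2] tau6 0.819 0.031182879946549336
```

apply_moves --deltas '[{"fingers":25,"delta_pos":[0,0,0],"angular":[0,0,3]},{"fingers":25,"delta_pos":[0,0,0],"angular":[0,0,6]}]'

```text
clock: 15.4
tool_pos: [0.568, 0.083, 0.0536]
orientation: [-179.9, 0.0, -84.5]
force: [-0.9, -1.2, 6.0]
opening: 0.031
gripper_force: 30.0
```

```bash
python3 st.py
```

```text
15.4 j6 -22.37 v6 -29.91 [0.568  0.083  0.0536] yaw -84.5 mom [-0.306  0.261  0.138] F [-0.9 -1.2  6. ] tau6 0.7894 0.030958268316356792
```

apply_moves --deltas '[{"fingers":25,"delta_pos":[0,0,0],"angular":[0,0,3]},{"fingers":25,"delta_pos":[0,0,0],"angular":[0,0,6]}]'

```text
clock: 15.65
tool_pos: [0.5679, 0.083, 0.0536]
orientation: [-179.9, 0.0, -90.5]
force: [-0.8, -1.1, 6.4]
opening: 0.031
gripper_force: 30.0
```

```bash
python3 st.py
```

```text
15.65 j6 -28.37 v6 -29.87 [0.5679 0.083  0.0536] yaw -90.5 mom [-0.327  0.292  0.207] F [-0.8 -1.1  6.4] tau6 0.737 0.031044030141881035
```

apply_moves --deltas '[{"fingers":25,"delta_pos":[0,0,0],"angular":[0,0,3]},{"fingers":25,"delta_pos":[0,0,0],"angular":[0,0,6]}]'

```text
clock: 15.9
tool_pos: [0.568, 0.083, 0.0536]
orientation: [-179.9, 0.0, -96.5]
force: [-1.2, -0.6, 5.1]
opening: 0.0314
gripper_force: 30.0
```

```bash
python3 st.py
```

```text
15.9 j6 -34.36 v6 -29.89 [0.568  0.083  0.0536] yaw -96.49 mom [-0.284  0.249  0.286] F [-1.2 -0.6  5.1] tau6 0.6764 0.03142596413851107
```

The torque is about 0.14–0.18 N m above free, so the clamp is firm. Letting go.

apply_moves --deltas '[{"fingers":35,"delta_pos":[0,0,0],"angular":[0,0,0]},{"fingers":60,"delta_pos":[0,0,0],"angular":[0,0,0]},{"fingers":60,"delta_pos":[0,0,0],"angular":[0,0,0]},{"fingers":60,"delta_pos":[0,0,-20],"angular":[0,0,0]},{"fingers":60,"delta_pos":[0,0,-60],"angular":[0,0,0]},{"fingers":60,"delta_pos":[0,0,-100],"angular":[0,0,0]},{"fingers":60,"delta_pos":[30,0,-120],"angular":[0,0,0]},{"fingers":60,"delta_pos":[60,0,-120],"angular":[0,0,0]},{"fingers":60,"delta_pos":[60,0,-120],"angular":[0,0,0]},{"fingers":60,"delta_pos":[60,0,-120],"angular":[0,0,0]}]'

```text
clock: 16.95
tool_pos: [0.5605, 0.0227, 0.1728]
orientation: [180.0, 0.0, -96.5]
force: [0.9, -0.3, -0.7]
opening: 0.06
gripper_force: 0.0
```

```bash
python3 - <<'E'
from h import *
o,im=snap('wrist','w5.png');print(o['tool_pos'],o['orientation'],o['force'])
cv2.imwrite('pics/w5c.png',cv2.resize(im[100:360,220:420,::-1],None,fx=2.3,fy=2.3,interpolation=cv2.INTER_CUBIC))
E
```

```text
[0.56047981 0.02272397 0.17283955] [ 1.79992160e+02  1.24656175e-02 -9.64843913e+01] [ 0.89486209 -0.27951519 -0.73495945]
```

View pics/w5c.png

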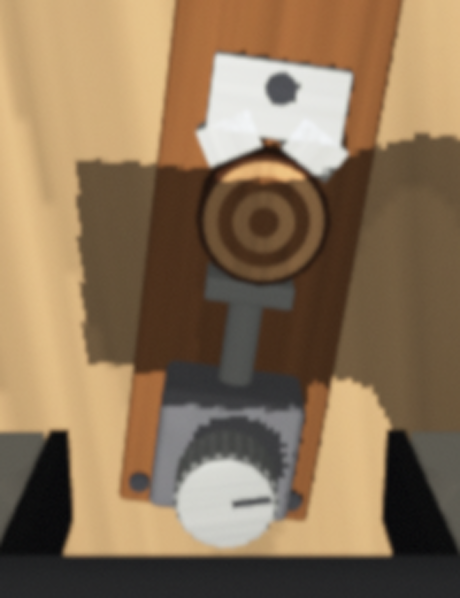

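The round sits flat, seated in the V with the pad tight against it, and the hand is clear. Handing in.

```bash
python3 -c "
from plant import ctrl
print(ctrl.close_job())"
```

```text
the job is handed in; nothing more can be done
None
```

The brown round is seated in the V and clamped at an estimated 47–60 N (from the measured torque), the hand is clear, and the job was handed in at about 17 s; no verdict came back.

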